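Shut the main valve on a crowded gas manifold and test it

ROBOT

A 6-joint arm with a two-finger parallel gripper is mounted at the origin on the work surface. World frame = base frame: x ahead of the robot, y to its left, z up, the work surface at z = 0. Lengths are in mm, angles in rad, forces in N, time in s.
With the tool pointing down it reaches from about 300 to 775 mm from the base axis. Payload 14.6 kg.
Tool frame: the origin (TCP) lies at the very end of the fingers, on their centre line; the grasp point (between the pads) lies 19 mm behind it; z points along the fingers, y is the line along which they close (so a half turn about z gives the same grasp; the last joint's range is limited). The gripper opens to 94 mm and grips with 3 to 60 N. Pads are 16 mm wide; open, the fingers measure 119 mm over their backs; the gripper's body (75 mm by 177 mm) begins 78 mm behind the grasp point.
Start: joints at [1.072, 0.3, 1.521, -0, 1.321, -0.067], TCP at [230.175, 499.509, 205.446] pointing down, gripper open.
Joint ranges: [-3.03, 3.03], [-0.79, 2.21], [0.23, 2.52], [-1.04, 4.18], [0, 3.07], [-2.55, 2.55]. Speed limits (rad/s): [2.22, 2.22, 2.57, 3.14, 3.14, 3.14].

INTERFACE

Orientations are given as [roll, pitch, yaw] about the fixed x, y, z axes, in that order (R = Rz(yaw) Ry(pitch) Rx(roll)).
In Python, from cell import manip, optics gives the robot as it stands.
- The arm moves only by the shell command python3 -m crank 'ROWS' [FORCE]. ROWS is JSON, a list of rows, each a list of 7 numbers: the opening in per cent of the stroke, from 0 (shut) to 100 (fully open), then the shift along the tool's x, y, z in mm, then the turn, a rotation vector about the tool's x, y, z in rad. A call has 1 to 10 rows; each row is the pose to reach, as a shift and turn from the pose commanded when the call began, along the tool's axes at that moment; what a row does not reach only later rows make up. A row lasts 1/10 s, in which the tool goes at most 50 mm and 8.59 degrees, less where a joint would pass 70% of its speed; a pose out of reach is approached as far as the arm can. A call with a gripper value outside its range is refused whole. The fingers move at their own pace and stop on an object; FORCE is the grip in N (left out, the last holds). Time passes only in rows, so rows that repeat a pose let the fingers close. It gives the time, the measured TCP pose, the force, the opening and the grip force at its end, in the units of the state.
- manip.read_state(): the state, without advancing time (a new reading comes with each control period).
- optics.camera(name): name is "scene" or "top" or "wrist"; returns (picture, depth): 400x640x3 uint8, red, green, blue; 400x640 float32, mm along the optical axis (not along the pixel's ray), 0 where there is no reading.
- optics.calibration(name): a dict with "camera_matrix" (3x3 intrinsics, pixels), "R" (3x3) and "t" (3): a world point X has camera coordinates R X + t. Camera axes: x right, y down, z forward; pixel columns grow to the right and rows downward; lengths in mm; the calibration is good to about 2 mm. A picture is of the moment at which its call begins: read the wrist's pose just before it. calibration takes no time and is no camera call; for the wrist camera it gives the pose at the moment of the call.
- manip.sign_off(): hands the job in; it is judged then, once.
The state is a dict: "clock": time; "joints": joint angles; "qd": joint speeds; "effort": joint torques, N m; "eef_pos": TCP position; "eef_rot": TCP orientation; "wrist_force": force on the tool from outside, world axes, zero at the start; "moment": the same for the moment, N m; "finger_gap": finger opening in mm; "finger_force": force on a finger pad.
Only numpy, scipy, OpenCV 4.12 (cv2) and the standard library are available. Lean on these libraries where they do the work, as an engineer would, in place of code of your own. Each camera call takes 0.05 s, during which the arm holds its last target. There are 200 camera calls.

TASK

Shut the main valve on the gas manifold (the one with the longest, tallest bar handle): turn it clockwise until you feel it meet its seat and nip it up snugly to about 0.25 N m, never beyond 0.5 N m, without touching the other valves' handles. Then press the leak-test button on the manifold fully in, let it out again, and leave the vial, jar and beaker where they stand.

Things in the scene. Friction and masses are not known exactly. Their poses are not given: they have to be found in the camera images.
- manifold: fixed grey aluminium gas manifold block on the bench, 170 x 360 x 60 mm, origin at the centre of its underside, x towards the outlet stubs at its far side. Five valves stand in a row along y at x = +22 mm, 58 mm apart, the main valve among the middle three. On the near edge of its top: a round gauge (42 mm across, 17 mm tall, at x -48, y +135 mm), a vial and the button
- main_valve: the main valve's handle: a plain black bar 46 mm long (its x), 14 mm thick (its y), the longest and tallest (top 56 mm above the block) in the row. The bar runs from 6 to 40 mm above this origin (below it a round flange 32 mm across); the origin is on the vertical turning axis, 76 mm above the bench. Closes clockwise seen from above; friction while turning about 0.04 N m
- main_valve_base: the main valve's fixed steel foot, 38 mm across, origin under its centre on the turning axis; its yaw tells nothing. The valve meets its soft seat after 0.5 to 1.2 rad (not known beforehand); from there the torque rises by 2 N m per rad of further turn. When released the handle springs back by that further turn and stays closed
- gland_mark (a point): point on the brass hexagonal nut under the main valve's handle, 10 mm from the turning axis, 76 mm above the bench. The nut is twisted along with the handle once the valve is on its seat: 1 mm of movement = 0.1 rad = 0.2 N m of tightening torque
- needle_tip (a point): tip of the main valve's needle, hidden inside the block on the turning axis. It sinks 1 mm per rad of handle turn and lies 21.6 mm below the origin of main_valve_base when the valve is closed; readings are too coarse to judge this, the seat is to be felt
- leak_button (a joint): travel of the leak-test push button: 0 m out, 0.006 m fully in, spring-loaded, 5 N when fully in
- leak_button_top (a point): centre of the top of the button's black cap, 22 mm across, pressed straight down; it stands on the near edge of the manifold's top in a steel housing
- round_valve_base: a neighbouring valve: ribbed round knob 34 mm across, its top 48 mm above the block. Origin on its turning axis, on the block's top face. Its handle turns at a touch
- short_bar_valve_base: a neighbouring valve: short bar handle 32 x 12 mm, its top 50 mm above the block (shorter and lower than the main valve's bar). Origin on its turning axis, on the block's top face. Its handle turns at a touch
- cross_valve_base: a neighbouring valve: cross handle, two crossed bars 34 mm long, its top 48 mm above the block. Origin on its turning axis, on the block's top face. Its handle turns at a touch
- disc_valve_base: a neighbouring valve: flat disc handle 34 mm across on a neck, its top 48 mm above the block. Origin on its turning axis, on the block's top face. Its handle turns at a touch
- vial: loose amber glass vial with white cap, 24 mm across, 40 mm tall, origin under its centre, standing on the near half of the manifold's top
- dark_jar: loose dark jar on the bench, 60 mm across, 66 mm tall, origin under its centre
- beaker: loose glass beaker on the bench, 70 mm across, 90 mm tall, origin under its centre

How it is judged:
By the outcome, as a careful person would: the job done as asked, in the order asked, and still so for the second after the job is handed in, with the robot touching nothing.
It also fails if it takes over 64 s, if anything falls off the work surface, if the arm or the gripper's body presses on something with over 40 N, if the wrist force passes 120 N, or if a joint passes its speed limit or range.

## Working session

There is one attempt and no reset: what is moved stays moved. The work goes in short steps, Python scripts to look and compute and a shell command to move; the robot and the scene stay as the last step left them, time stands still between calls to the robot, and variables do not carry over. Pictures are saved under pics/ and viewed, at most 10 in all, crops included, and the job is handed in when it is done.

```bash
ls; mkdir -p pics; python3 - <<'E'
from cell import manip, optics
import cv2,numpy as np
print(manip.read_state())
a=[]
for n in("scene","top","wrist"):
    p,d=optics.camera(n);c=optics.calibration(n);np.savez(f'pics/{n}0.npz',p=p,d=d,**{k:np.array(v) for k,v in c.items()})
    cv2.imwrite(f'pics/{n}0.png',p[:,:,::-1]); print(n,c)
E
```

```text
pics
{'clock': 0.0, 'joints': array([ 1.07241021e+00,  3.00492184e-01,  1.52162933e+00,  1.01533247e-05,
        1.32072379e+00, -6.66184295e-02]), 'qd': array([ 4.47663041e-04,  9.64730814e-05, -1.19422021e-03, -1.79858742e-03,
        1.45074120e-03, -2.76103342e-04]), 'effort': array([-2.24111813e-03, -5.31809878e+01, -3.52736092e+01,  7.07219378e-02,
        2.44796398e-02, -6.85586610e-05]), 'eef_pos': array([230.03279677, 499.26539636, 204.85436992]), 'eef_rot': array([-3.14034344e+00, -9.32003937e-05,  2.70982238e+00]), 'wrist_force': array([0.50221922, 0.63688758, 0.22066164]), 'moment': array([ 0.00937171, -0.01288   , -0.00257211]), 'finger_force': 0.0, 'finger_gap': 94.147279192546}
scene {'camera_matrix': array([[375.78930892,   0.        , 317.16520123],
       [  0.        , 375.78930892, 198.46927922],
       [  0.        ,   0.        ,   1.        ]]), 'R': array([[ 0.29780737,  0.95462439, -0.00174299],
       [ 0.74345126, -0.23307375, -0.6268627 ],
       [-0.59882468,  0.1853885 , -0.77912779]]), 't': array([-134.78454694, -340.19209109, 1266.7520517 ])}
top {'camera_matrix': array([[396.1055382 ,   0.        , 317.48672649],
       [  0.        , 396.1055382 , 201.40463959],
       [  0.        ,   0.        ,   1.        ]]), 'R': array([[ 0.00620231, -0.99989794, -0.01287046],
       [-0.98828327, -0.00416637, -0.15257395],
       [ 0.15250476,  0.01366597, -0.98820825]]), 't': array([   6.17260742,  514.17638507, 1161.11761611])}
wrist {'camera_matrix': array([[343.25617829,   0.        , 315.29100845],
       [  0.        , 343.25617829, 195.54553723],
       [  0.        ,   0.        ,   1.        ]]), 'R': array([[ 0.41878369,  0.90808494, -0.00140131],
       [ 0.88339539, -0.40703919,  0.23223195],
       [ 0.21031595, -0.09849287, -0.97265943]]), 't': array([-548.66963274,  -23.35033717,  388.68717943])}
```

View pics/top0.png

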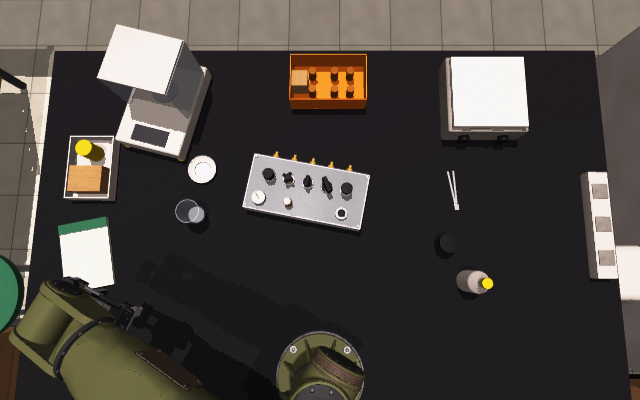

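View pics/scene0.png

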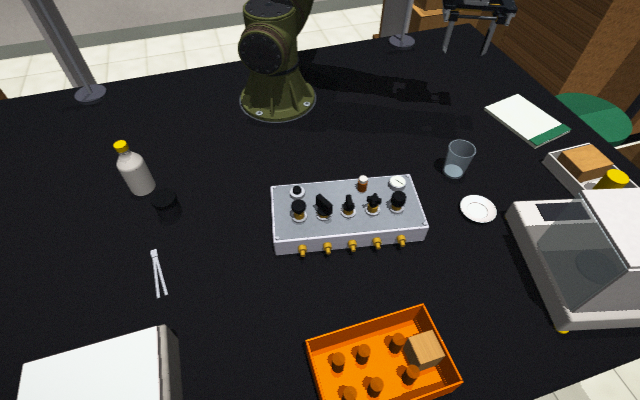

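The top view shows the manifold with corners at about (255,154), (369,175), (360,230) and (243,208). The valves run from (268,174) to (347,188). The tall bar is the one at (327,185), which is (324,205) in the scene view. The button is at (341,213), the vial at (288,202) and the gauge at (258,198).

```bash
cat > h.py <<'E'
import numpy as np
def ray(c,uv,z):
    R,t,K=(np.array(c[k]) for k in("R","t","camera_matrix"))
    o=-R.T@t; d=R.T@np.linalg.solve(K,[uv[0],uv[1],1.]); return o+d*(z-o[2])/d[2]
def proj(c,X):
    q=np.array(c["camera_matrix"])@(np.array(c["R"])@np.array(X)+np.array(c["t"])); return q[:2]/q[2]
E
python3 - <<'E'
from h import *
import cv2
c=np.load('pics/top0.npz');s=np.load('pics/scene0.npz')
for n,uv,z in[("c",(255,154),60),("c",(369,175),60),("c",(360,230),60),("c",(243,208),60),("main",(327,185),110),("short",(308,182),105),("r",(268,174),108),("l",(347,188),108),("btn",(341,213),82)]:
    print(n,ray(c,uv,z).round(1))
for n,uv,z in[("main",(324,205),100),("btn",(297,188),82),("c",(272,186),60),("c",(415,178),60),("c",(424,228),60),("c",(276,240),60)]: print('S',n,ray(s,uv,z).round(1))
# grey top face depth mask
p,d=c['p'],c['d'];v,u=np.mgrid[:400,:640]
K,R,t=c['camera_matrix'],c['R'],c['t']
X=(np.stack([(u-K[0,2])/K[0,0]*d,(v-K[1,2])/K[1,1]*d,d],-1)-t)@R
m=(abs(X[...,2]-60)<8)&(u>235)&(u<378)&(v>148)&(v<236)
print(m.sum(),np.median(X[m][:,2]))
r=cv2.minAreaRect(X[m][:,:2].astype(np.float32));print(r,cv2.boxPoints(r))
w=np.load('pics/wrist0.npz');print('wristcam',-w['R'].T@w['t'])
E
```

```text
c [656.  199.5  60. ]
c [ 591.9 -145.7   60. ]
c [ 426.4 -117.    60. ]
c [490.2 230.3  60. ]
main [551.  -19.1 110. ]
short [560.6  35.7 105. ]
r [583.1 151.5 108. ]
l [542.8 -76.5 108. ]
btn [473.8 -60.3  82. ]
S main [556.8 -16.1 100. ]
S btn [474.6 -57.8  82. ]
S c [ 431.2 -111.7   60. ]
S c [513.9 242.   60. ]
S c [659.3 192.   60. ]
S c [ 589.6 -139.2   60. ]
5795 60.03211706022694
((544.119384765625, 43.52293395996094), (360.0430908203125, 170.501708984375), 79.27311706542969) [[ 426.85126  -117.485306]
 [ 594.3736   -149.22038 ]
 [ 661.3875    204.53117 ]
 [ 493.86517   236.26625 ]]
wristcam [168.65436294 527.01704283 382.7140839 ]
```

```bash
python3 -m crank '[[100,-45,-29,0,0,0,0],[100,-85,-55,0,0,0,0],[100,-125,-82,0,0,0,0],[70,-165,-108,0,0,0,0],[60,-205,-134,0,0,0,0],[50,-245,-160,0,0,0,0],[40,-285,-186,0,0,0,0],[40,-325,-212,0,0,0,0],[40,-365,-239,0,0,0,0],[40,-405,-265,0,0,0,0]]' && python3 -m crank '[[40,-40,-26,0,0,0,0],[40,-75,-49,0,0,0,0],[40,-106,-69,0,0,0,0],[40,-106,-69,0,0,0,0],[40,-106,-69,0,0,0,0],[40,-106,-69,0,0,0,0]]'
cat > look.py <<'E'
import sys,cv2,numpy as np
from cell import manip,optics
n=sys.argv[1]
s=manip.read_state();c=optics.calibration("wrist");p,d=optics.camera("wrist")
np.savez(f'pics/{n}.npz',p=p,d=d,**{k:np.array(v) for k,v in c.items()})
cv2.imwrite(f'pics/{n}.png',p[:,:,::-1]);print(s['eef_pos'],s['eef_rot'],s['joints'],s['wrist_force'],s['finger_gap'])
E
python3 look.py w1
```

```text
clock: 1.15
eef_pos: [487.7, 87.4, 205.5]
eef_rot: [3.142, 0.0, 2.71]
wrist_force: [0.5, 0.7, -0.6]
finger_gap: 41.2
finger_force: 0.0
clock: 1.75
eef_pos: [554.1, -16.9, 205.4]
eef_rot: [-3.142, -0.0, 2.71]
wrist_force: [-0.9, -0.1, -0.0]
finger_gap: 37.7
finger_force: 0.0
[554.07450343 -16.91300471 205.35145199] [-3.14156894e+00 -4.20281829e-04  2.71047984e+00] [-9.66452648e-02  3.09886948e-01  1.50823350e+00  1.19180071e-04
  1.32387698e+00 -1.23635793e+00] [-0.92188179 -0.10126688 -0.02145058] 37.735504844163415
```

View pics/w1.png

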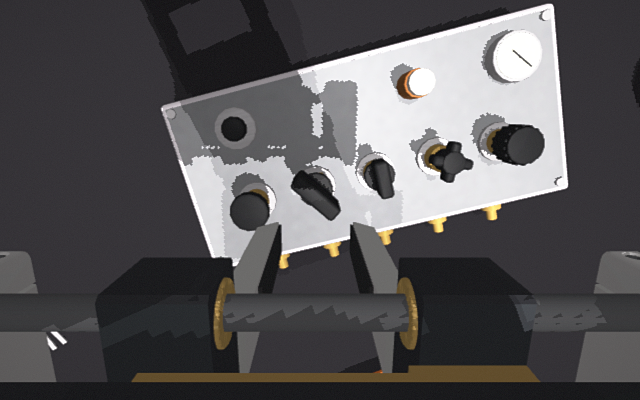

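The wrist view shows the main bar from (297,178) to (337,213), the button at (234,129), the disc valve at (250,210), the short bar at (380,178) and the vial at (416,83).

```bash
cat > ana.py <<'E'
import sys,cv2
from h import *
c=np.load(f'pics/{sys.argv[1]}.npz');p,d=c['p'],c['d'];v,u=np.mgrid[:400,:640]
K,R,t=c['camera_matrix'],c['R'],c['t']
X=(np.stack([(u-K[0,2])/K[0,0]*d,(v-K[1,2])/K[1,1]*d,d],-1)-t)@R
def rect(ctr,rad,lo,hi,m0=True):
    m=(np.hypot(X[...,0]-ctr[0],X[...,1]-ctr[1])<rad)&(X[...,2]>lo)&(X[...,2]<hi)&(d>0)&m0
    q=X[m];print(ctr,m.sum(),q.mean(0).round(1),np.median(q[:,2]).round(1)); r=cv2.minAreaRect(q[:,:2].astype(np.float32));print(r)
    _,_,V=np.linalg.svd((q-q.mean(0))[:,:2],full_matrices=False);print('axis angle',np.arctan2(V[0,1],V[0,0]))
rect((555,-17),34,113,120)
rect((566,39),25,106,114)
rect((544,-75),22,104,112)
rect((474,-59),13,70,95)
print('btn ray',ray(c,(234,129),80))
m=(abs(X[...,2]-60)<4)&(d>0)&(v<270);r=cv2.minAreaRect(X[m][:,:2].astype(np.float32));print(r)
E
python3 ana.py w1
```

```text
(555, -17) 801 [552.7 -17.4 114.3] 114.3
((553.1533203125, -17.421968460083008), (45.137229919433594, 13.207510948181152), 24.353418350219727)
axis angle 0.4118280652276924
(566, 39) 515 [563.4  39.5 108. ] 108.1
((563.7578735351562, 39.68194580078125), (11.92747974395752, 31.621065139770508), 79.20069122314453)
axis angle -0.16185115376236708
(544, -75) 1147 [541.8 -73.6 106.3] 106.3
((542.291015625, -73.87012481689453), (31.9875431060791, 32.505767822265625), 64.23145294189453)
axis angle 1.7419699592870788
(474, -59) 641 [474.1 -58.   77.8] 79.7
((473.7003173828125, -58.361793518066406), (25.01571273803711, 23.874649047851562), 18.450145721435547)
axis angle 0.10312712110948394
btn ray [474.77863264 -59.06547443  80.        ]
((542.3837890625, 43.838775634765625), (358.6126403808594, 168.87484741210938), 79.33663940429688)
```

```bash
python3 -m crank '[[34,0,-1,10,0,0,-0.14],[34,0,-1,20,0,0,-0.28],[34,0,-1,30,0,0,-0.42],[34,0,-1,40,0,0,-0.56],[34,0,-1,50,0,0,-0.70],[34,0,-1,55,0,0,-0.85],[34,0,-1,60,0,0,-0.85],[34,0,-1,60,0,0,-0.85]]' && python3 look.py w2
```

```text
clock: 2.6
eef_pos: [553.7, -17.9, 145.1]
eef_rot: [3.141, -0.001, -2.727]
wrist_force: [0.5, -0.6, -0.4]
finger_gap: 31.8
finger_force: 0.0
[553.69498787 -17.94707013 145.10519678] [ 3.14125252e+00 -5.58503338e-04 -2.72702156e+00] [-9.85276258e-02  3.64972349e-01  1.58021282e+00  2.38185189e-05
  1.19706104e+00 -2.08390366e+00] [ 0.48900492 -0.58193596 -0.39664914] 31.82075242332063
```

View pics/w2.png

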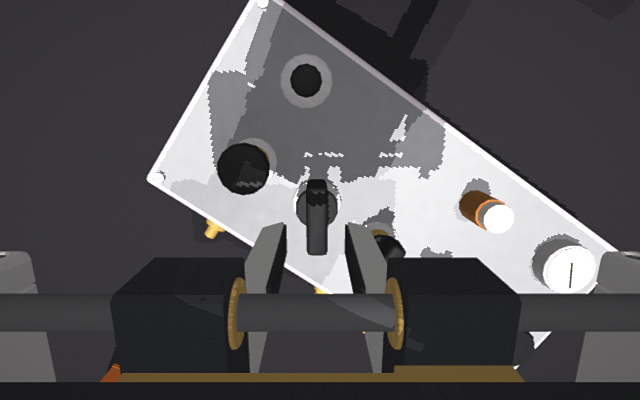

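The bar at (317,217) is centred between the fingers and parallel to them. I'll descend and grip.

```bash
python3 -m crank '[[34,0,0,20,0,0,0],[34,0,0,38,0,0,0],[34,0,0,50,0,0,0],[34,0,0,56,0,0,0],[34,0,0,56,0,0,0]]' && python3 -m crank '[[14,0,0,0,0,0,0],[8,0,0,0,0,0,0],[4,0,0,0,0,0,0],[4,0,0,0,0,0,0],[4,0,0,0,0,0,0],[4,0,0,0,0,0,0]]' 40; python3 -c "
from cell import manip;s=manip.read_state();print(s['moment'],s['wrist_force'],s['finger_gap'],s['eef_rot'])"
```

```text
clock: 3.15
eef_pos: [554.0, -18.5, 89.2]
eef_rot: [3.141, -0.001, -2.724]
wrist_force: [-0.7, -1.1, 0.4]
finger_gap: 31.7
finger_force: 0.0
clock: 3.75
eef_pos: [554.0, -17.4, 90.2]
eef_rot: [3.14, 0.001, -2.723]
wrist_force: [-4.8, 7.9, 6.1]
finger_gap: 13.6
finger_force: 39.9
[1.76965715 0.8777697  0.03742988] [-4.79877004  7.87855596  6.10311481] 13.626529829226733 [ 3.13995497e+00  7.14261855e-04 -2.72329696e+00]
```

```bash
cat > st.py <<'E'
from cell import manip
s=manip.read_state();print('mz',s['moment'].round(3),s['wrist_force'].round(1),s['finger_gap'].round(1),'yaw',s['eef_rot'][2].round(4),s['eef_pos'].round(1),'j6',s['joints'][5].round(3))
E
python3 -m crank '[[4,0,1,0,0,0,0],[4,0,1,0,0,0,0]]'; python3 st.py;  python3 -m crank '[[4,0,1,0,0,0,0.04],[4,0,1,0,0,0,0.08],[4,0,1,0,0,0,0.12],[4,0,1,0,0,0,0.16],[4,0,1,0,0,0,0.2],[4,0,1,0,0,0,0.2]]'; python3 st.py
```

```text
clock: 3.95
eef_pos: [553.9, -17.3, 90.2]
eef_rot: [3.142, 0.001, -2.723]
wrist_force: [-2.5, 5.1, 6.5]
finger_gap: 13.8
finger_force: 40.0
clock: 4.55
eef_pos: [553.7, -17.1, 90.2]
eef_rot: [-3.141, 0.001, -2.925]
wrist_force: [-0.2, 0.0, 4.1]
finger_gap: 13.4
finger_force: 40.0Traceback (most recent call last):
  File "st.py", line 2, in <module>
    s=manip.read_state();print('mz',s['moment'].round(3),s['wrist_force'].round(1),s['finger_gap'].round(1),'yaw',s['eef_rot'][2].round(4),s['eef_pos'].round(1),'j6',s['joints'][5].round(3))
                                                                                   ^^^^^^^^^^^^^^^^^^^^^
AttributeError: 'float' object has no attribute 'round'
Traceback (most recent call last):
  File "st.py", line 2, in <module>
    s=manip.read_state();print('mz',s['moment'].round(3),s['wrist_force'].round(1),s['finger_gap'].round(1),'yaw',s['eef_rot'][2].round(4),s['eef_pos'].round(1),'j6',s['joints'][5].round(3))
                                                                                   ^^^^^^^^^^^^^^^^^^^^^
AttributeError: 'float' object has no attribute 'round'
```

```bash
sed -i "s/s\['finger_gap'\].round(1)/round(s['finger_gap'],1)/" st.py
python3 st.py;  python3 -m crank '[[4,0,0,0,0,0,0.04],[4,0,0,0,0,0,0.08],[4,0,0,0,0,0,0.12],[4,0,0,0,0,0,0.16],[4,0,0,0,0,0,0.2],[4,0,0,0,0,0,0.24],[4,0,0,0,0,0,0.24]]'; python3 st.py
```

```text
mz [0.08  0.139 0.043] [-0.2  0.   4.1] 13.4 yaw -2.925 [553.7 -17.1  90.2] j6 -1.884
clock: 5.25
eef_pos: [553.7, -16.9, 90.2]
eef_rot: [-3.141, 0.001, 3.118]
wrist_force: [-1.5, 1.0, 5.5]
finger_gap: 13.6
finger_force: 40.0
mz [0.142 0.187 0.04 ] [-1.5  1.   5.5] 13.6 yaw 3.1182 [553.7 -16.9  90.2] j6 -1.644
```

```bash
echo "
import sys; sys.exit(s['moment'][2]>0.085)" >> st.py
python3 -m crank '[[4,0,0,0,0,0,0.04],[4,0,0,0,0,0,0.04]]' >/dev/null; python3 st.py && python3 -m crank '[[4,0,0,0,0,0,0.04],[4,0,0,0,0,0,0.04]]'>/dev/null; python3 st.py && python3 -m crank '[[4,0,0,0,0,0,0.04],[4,0,0,0,0,0,0.04]]'>/dev/null; python3 st.py && python3 -m crank '[[4,0,0,0,0,0,0.04],[4,0,0,0,0,0,0.04]]'>/dev/null; python3 st.py && python3 -m crank '[[4,0,0,0,0,0,0.04],[4,0,0,0,0,0,0.04]]'>/dev/null; python3 st.py && python3 -m crank '[[4,0,0,0,0,0,0.04],[4,0,0,0,0,0,0.04]]'>/dev/null; python3 st.py
```

```text
mz [0.164 0.104 0.037] [-1.   1.6  5.6] 14.0 yaw 3.0784 [553.7 -16.9  90.2] j6 -1.604
mz [0.164 0.104 0.037] [-1.   1.6  5.6] 14.0 yaw 3.0784 [553.7 -16.9  90.2] j6 -1.604
mz [0.164 0.104 0.037] [-1.   1.6  5.6] 14.0 yaw 3.0784 [553.7 -16.9  90.2] j6 -1.604
mz [0.164 0.104 0.037] [-1.   1.6  5.6] 14.0 yaw 3.0784 [553.7 -16.9  90.2] j6 -1.604
mz [0.164 0.104 0.037] [-1.   1.6  5.6] 14.0 yaw 3.0784 [553.7 -16.9  90.2] j6 -1.604
mz [0.164 0.104 0.037] [-1.   1.6  5.6] 14.0 yaw 3.0784 [553.7 -16.9  90.2] j6 -1.604False
False
False
False
False
False
```

```bash
sed -i "s/sys.exit(\(.*\))$/sys.exit(int(\1))/" st.py
python3 -m crank '[[4,0,0,0,0,0,0.04],[4,0,0,0,0,0,0.04]]' >/dev/null; python3 st.py && python3 -m crank '[[4,0,0,0,0,0,0.04],[4,0,0,0,0,0,0.04]]'>/dev/null && python3 st.py && python3 -m crank '[[4,0,0,0,0,0,0.04],[4,0,0,0,0,0,0.04]]'>/dev/null && python3 st.py && python3 -m crank '[[4,0,0,0,0,0,0.04],[4,0,0,0,0,0,0.04]]'>/dev/null && python3 st.py && python3 -m crank '[[4,0,0,0,0,0,0.04],[4,0,0,0,0,0,0.04]]'>/dev/null && python3 st.py && python3 -m crank '[[4,0,0,0,0,0,0.04],[4,0,0,0,0,0,0.04]]'>/dev/null && python3 st.py
```

```text
mz [0.182 0.206 0.026] [-1.3  0.6  5.3] 13.7 yaw 3.0383 [553.7 -16.9  90.2] j6 -1.564
mz [0.139 0.152 0.007] [-0.5  1.   5.7] 13.7 yaw 2.9983 [553.7 -16.9  90.2] j6 -1.524
mz [0.206 0.192 0.067] [-0.5  1.   4.5] 14.1 yaw 2.9583 [553.7 -16.9  90.2] j6 -1.484
mz [0.142 0.162 0.011] [-1.3  1.5  5.2] 13.8 yaw 2.9183 [553.7 -16.9  90.2] j6 -1.444
mz [0.248 0.151 0.035] [0.7 1.1 4.7] 13.9 yaw 2.8783 [553.7 -16.9  90.2] j6 -1.404
mz [0.246 0.16  0.033] [-0.4  1.3  4.8] 13.3 yaw 2.8383 [553.7 -16.9  90.2] j6 -1.364
```

```bash

python3 -m crank '[[4,0,0,0,0,0,0.04],[4,0,0,0,0,0,0.04]]' >/dev/null; python3 st.py && python3 -m crank '[[4,0,0,0,0,0,0.04],[4,0,0,0,0,0,0.04]]'>/dev/null && python3 st.py && python3 -m crank '[[4,0,0,0,0,0,0.04],[4,0,0,0,0,0,0.04]]'>/dev/null && python3 st.py && python3 -m crank '[[4,0,0,0,0,0,0.04],[4,0,0,0,0,0,0.04]]'>/dev/null && python3 st.py && python3 -m crank '[[4,0,0,0,0,0,0.04],[4,0,0,0,0,0,0.04]]'>/dev/null && python3 st.py && python3 -m crank '[[4,0,0,0,0,0,0.04],[4,0,0,0,0,0,0.04]]'>/dev/null && python3 st.py&& python3 -m crank '[[4,0,0,0,0,0,0.04],[4,0,0,0,0,0,0.04]]'>/dev/null && python3 st.py&& python3 -m crank '[[4,0,0,0,0,0,0.04],[4,0,0,0,0,0,0.04]]'>/dev/null && python3 st.py
```

```text
mz [0.243 0.235 0.053] [-0.8  1.6  5.6] 13.7 yaw 2.7983 [553.7 -16.9  90.2] j6 -1.324
mz [0.272 0.223 0.008] [-0.5  1.4  4.2] 13.8 yaw 2.7583 [553.7 -16.9  90.2] j6 -1.284
mz [0.311 0.227 0.001] [-0.4  2.2  5.2] 14.0 yaw 2.7183 [553.7 -16.8  90.2] j6 -1.244
mz [ 0.33   0.204 -0.026] [-1.7  2.   4.8] 13.7 yaw 2.6783 [553.7 -16.8  90.2] j6 -1.204
mz [0.324 0.221 0.036] [-1.3  2.   5. ] 13.2 yaw 2.6383 [553.7 -16.8  90.2] j6 -1.164
mz [0.367 0.129 0.069] [-1.1  1.6  5.3] 13.8 yaw 2.5983 [553.7 -16.8  90.2] j6 -1.124
mz [0.322 0.185 0.037] [-0.6  1.8  5.8] 14.1 yaw 2.5583 [553.8 -16.8  90.2] j6 -1.084
mz [0.334 0.18  0.034] [-1.3  2.6  5.9] 13.5 yaw 2.5183 [553.7 -16.8  90.2] j6 -1.044
```

```bash

python3 -m crank '[[4,0,0,0,0,0,0.03],[4,0,0,0,0,0,0.03],[4,0,0,0,0,0,0.03]]' >/dev/null; python3 st.py && python3 -m crank '[[4,0,0,0,0,0,0.03],[4,0,0,0,0,0,0.03],[4,0,0,0,0,0,0.03]]'>/dev/null && python3 st.py && python3 -m crank '[[4,0,0,0,0,0,0.03],[4,0,0,0,0,0,0.03],[4,0,0,0,0,0,0.03]]'>/dev/null && python3 st.py && python3 -m crank '[[4,0,0,0,0,0,0.03],[4,0,0,0,0,0,0.03],[4,0,0,0,0,0,0.03]]'>/dev/null && python3 st.py && python3 -m crank '[[4,0,0,0,0,0,0.03],[4,0,0,0,0,0,0.03],[4,0,0,0,0,0,0.03]]'>/dev/null && python3 st.py && python3 -m crank '[[4,0,0,0,0,0,0.03],[4,0,0,0,0,0,0.03],[4,0,0,0,0,0,0.03]]'>/dev/null && python3 st.py
```

```text
mz [0.407 0.117 0.082] [-0.3  1.5  6. ] 13.8 yaw 2.4897 [553.8 -16.7  90.2] j6 -1.015
mz [0.474 0.148 0.076] [-0.2  3.2  5.5] 13.4 yaw 2.4597 [553.8 -16.8  90.2] j6 -0.985
mz [0.41  0.132 0.139] [-0.1  2.7  5. ] 13.7 yaw 2.4297 [553.8 -16.7  90.2] j6 -0.955
```

The torque is rising, so the valve has met its seat at a yaw of about 2.48.

```bash

python3 -m crank '[[4,0,0,0,0,0,0.03],[4,0,0,0,0,0,0.03],[4,0,0,0,0,0,0.03]]' >/dev/null; python3 st.py; python3 -m crank '[[4,0,0,0,0,0,0]]' >/dev/null; python3 st.py;python3 -m crank '[[4,0,0,0,0,0,0]]' >/dev/null; python3 st.py;
python3 -m crank '[[4,0,0,0,0,0,0.02],[4,0,0,0,0,0,0.02],[4,0,0,0,0,0,0.02]]' >/dev/null; python3 st.py; python3 -m crank '[[4,0,0,0,0,0,0]]' >/dev/null; python3 st.py;python3 -m crank '[[4,0,0,0,0,0,0]]' >/dev/null; python3 st.py
```

```text
mz [0.403 0.117 0.155] [-1.   3.2  4.5] 13.9 yaw 2.3998 [553.8 -16.7  90.2] j6 -0.925
mz [0.426 0.193 0.169] [0.3 2.7 4.5] 13.7 yaw 2.3999 [553.8 -16.7  90.2] j6 -0.926
mz [0.445 0.105 0.105] [0.2 2.4 4.2] 13.8 yaw 2.3999 [553.8 -16.8  90.2] j6 -0.926
mz [0.423 0.164 0.213] [-0.5  2.7  4.8] 13.6 yaw 2.3799 [553.8 -16.7  90.2] j6 -0.906
mz [0.376 0.103 0.159] [-1.7  2.2  5.6] 13.9 yaw 2.3799 [553.7 -16.7  90.2] j6 -0.906
mz [0.408 0.106 0.2  ] [-0.1  2.2  5.1] 13.8 yaw 2.38 [553.8 -16.7  90.2] j6 -0.906
```

```bash

python3 -m crank '[[4,0,0,0,0,0,0.02],[4,0,0,0,0,0,0.04],[4,0,0,0,0,0,0.04]]' >/dev/null; for i in 1; do python3 st.py; python3 -m crank '[[4,0,0,0,0,0,0]]' >/dev/null; python3 st.py;python3 -m crank '[[4,0,0,0,0,0,0]]' >/dev/null; python3 st.py;python3 -m crank '[[4,0,0,0,0,0,0]]' >/dev/null; python3 st.py; done; python3 look.py w3
```

```text
mz [0.459 0.129 0.285] [-0.2  1.9  5.2] 13.7 yaw 2.3393 [553.8 -16.7  90.2] j6 -0.865
mz [0.388 0.15  0.299] [-0.   2.2  5.7] 13.6 yaw 2.34 [553.8 -16.7  90.2] j6 -0.866
mz [0.413 0.131 0.31 ] [-1.   2.3  4.6] 13.7 yaw 2.34 [553.8 -16.7  90.2] j6 -0.866
mz [0.414 0.145 0.248] [0.2 2.3 5.2] 13.7 yaw 2.3401 [553.8 -16.7  90.2] j6 -0.866
[553.76977501 -16.72103424  90.22410305] [3.14050907e+00 1.12301675e-03 2.34005119e+00] [-9.63438233e-02  4.28909468e-01  1.63035570e+00  1.10172174e-04
  1.08076997e+00 -8.65651072e-01] [0.2123844  2.32737895 5.18904267] 13.681492973782035
```

The mean torque is about 0.285 N m including friction, so roughly 0.25 N m on the seat. I'll release and lift.

```bash

python3 -m crank '[[20,0,0,0,0,0,0],[30,0,0,0,0,0,0],[30,0,0,0,0,0,0],[30,0,0,0,0,0,0],[30,0,0,-15,0,0,0],[30,0,0,-40,0,0,0],[30,0,0,-75,0,0,0],[30,0,0,-75,0,0,0]]'; python3 look.py w4; sed -i '/^rect((5/d;/^rect((4/d' ana.py; cat >> ana.py <<'E'
rect((555,-17),34,112,120)
rect((474,-59),14,70,95)
cap=(p.max(2)<70)
rect((474,-59),20,70,95,cap)
E
python3 ana.py w4
```

```text
clock: 11.6
eef_pos: [555.0, -17.0, 168.8]
eef_rot: [3.137, 0.005, 2.34]
wrist_force: [0.2, -1.3, -0.0]
finger_gap: 28.1
finger_force: 0.0
[554.97611245 -16.99137522 168.78627685] [3.13727667 0.00520443 2.33977462] [-9.65298563e-02  3.39446844e-01  1.55666588e+00 -9.25063188e-05
  1.23871931e+00 -8.65489519e-01] [ 0.18099766 -1.25832554 -0.03753095] 28.135569437330314
btn ray [471.68879682 -20.77855387  80.        ]
((542.4345703125, 43.709228515625), (358.6049499511719, 168.9588165283203), 79.31240844726562)
(555, -17) 1142 [552.6 -16.7 114.1] 114.2
((553.2000732421875, -17.11934471130371), (13.847517013549805, 45.30242919921875), 52.376869201660156)
axis angle -0.6576576212372043
(474, -59) 870 [474.5 -57.4  77.2] 79.6
((474.1841125488281, -57.869834899902344), (24.50348472595215, 27.461139678955078), 71.35314178466797)
axis angle -0.25788827629017674
(474, -59) 631 [474.5 -58.7  79.6] 80.1
((474.2544860839844, -59.76141357421875), (20.586009979248047, 20.841312408447266), 64.55384063720703)
axis angle -1.8728256098712617
```

View pics/w4.png

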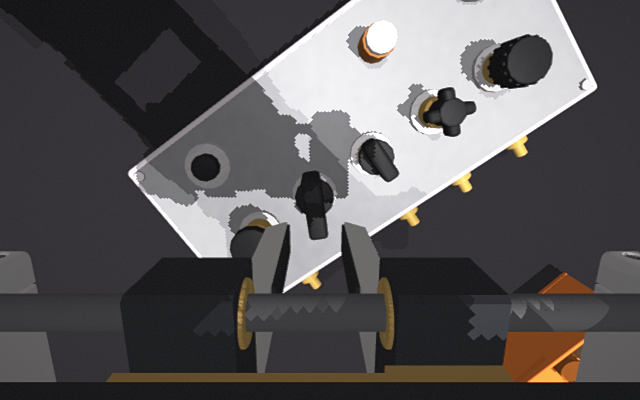

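The handle has sprung back to an angle of -0.66, which is 0.14 rad from the tool. The neighbouring handles have not moved. The button cap is at pixel (206,166), world (474.3, -59.3), with its top at about z 82.

```bash

python3 -m crank '[[20,9,-30,0,0,0,0],[10,18,-60,0,0,0,0],[0,26,-87,0,0,0,0],[0,26,-87,0,0,0,0],[0,26,-87,20,0,0,0],[0,26,-87,40,0,0,0],[0,26,-87,60,0,0,0],[0,26,-87,65,0,0,0],[0,26,-87,65,0,0,0]]' 20; python3 st.py; python3 look.py w5
```

```text
clock: 12.55
eef_pos: [472.5, -58.3, 98.7]
eef_rot: [-3.14, -0.002, 2.34]
wrist_force: [0.5, 0.0, -0.4]
finger_gap: 0.3
finger_force: 0.0
mz [-0.031  0.024 -0.016] [ 0.5  0.  -0.4] 0.3 yaw 2.34 [472.5 -58.3  98.7] j6 -0.969
[472.51578594 -58.32381955  98.67263863] [-3.14047871e+00 -1.59974928e-03  2.33998527e+00] [-1.99754478e-01  2.61980105e-01  1.83910026e+00 -1.44520927e-05
  1.04246163e+00 -9.68937012e-01] [ 0.5278372   0.017951   -0.43684312] 0.3085476203777128
```

View pics/w5.png

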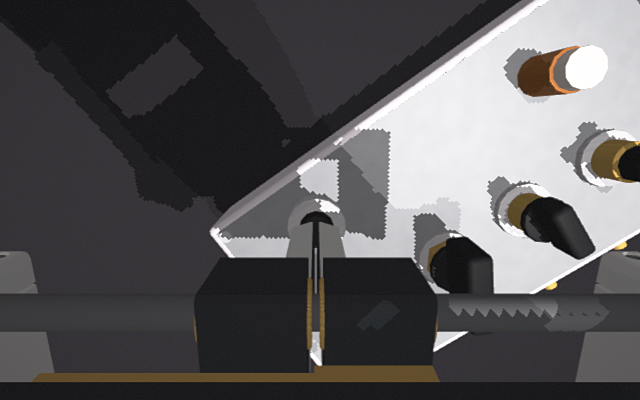

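The fingertips sit over the cap at (317,222), about 2 mm off-centre. I'll correct that and press in small steps.

```bash

python3 -m crank '[[0,-2,0.5,6,0,0,0],[0,-2,0.5,11,0,0,0],[0,-2,0.5,14,0,0,0],[0,-2,0.5,16,0,0,0],[0,-2,0.5,18,0,0,0],[0,-2,0.5,18,0,0,0]]'; python3 -m crank '[[0,0,0,1,0,0,0],[0,0,0,2,0,0,0],[0,0,0,2,0,0,0]]';  python3 -m crank '[[0,0,0,1,0,0,0],[0,0,0,1,0,0,0]]'
```

```text
clock: 13.2
eef_pos: [474.5, -59.7, 81.4]
eef_rot: [3.142, 0.0, 2.34]
wrist_force: [-1.0, 0.1, 1.2]
finger_gap: 0.5
finger_force: 0.9
clock: 13.5
eef_pos: [474.5, -59.7, 79.5]
eef_rot: [3.141, 0.0, 2.34]
wrist_force: [-1.6, -0.3, 2.7]
finger_gap: 0.3
finger_force: 1.5
clock: 13.7
eef_pos: [474.4, -59.7, 78.4]
eef_rot: [3.142, 0.0, 2.34]
wrist_force: [-2.0, 0.8, 3.4]
finger_gap: 0.8
finger_force: 1.8
```

```bash

python3 -m crank '[[0,0,0,1,0,0,0],[0,0,0,1.5,0,0,0],[0,0,0,1.5,0,0,0]]';  python3 -m crank '[[0,0,0,0.5,0,0,0],[0,0,0,1,0,0,0],[0,0,0,1,0,0,0]]';  python3 -m crank '[[0,0,0,0.5,0,0,0],[0,0,0,0.5,0,0,0]]'
```

```text
clock: 14.0
eef_pos: [474.5, -59.7, 77.0]
eef_rot: [3.142, 0.0, 2.34]
wrist_force: [-0.2, 1.0, 4.6]
finger_gap: 0.6
finger_force: 2.2
clock: 14.3
eef_pos: [474.5, -59.7, 76.2]
eef_rot: [3.141, 0.0, 2.34]
wrist_force: [-3.3, 0.8, 7.9]
finger_gap: 0.3
finger_force: 3.9
clock: 14.5
eef_pos: [474.6, -59.7, 76.1]
eef_rot: [3.141, 0.0, 2.34]
wrist_force: [-4.0, 1.6, 12.8]
finger_gap: 0.5
finger_force: 6.7
```

The button bottomed at z 76.1, where the force jumped to 12.8 N with no further travel. I'll let it out and retreat.

```bash

python3 -m crank '[[0,0,0,-3,0,0,0],[0,0,0,-8,0,0,0],[0,0,0,-20,0,0,0],[0,0,0,-50,0,0,0],[0,0,0,-90,0,0,0],[0,0,0,-120,0,0,0],[0,0,0,-120,0,0,0],[0,0,0,-120,0,0,0]]'; python3 look.py w6; python3 ana.py w6
```

```text
clock: 15.3
eef_pos: [474.4, -59.7, 195.8]
eef_rot: [3.141, 0.001, 2.34]
wrist_force: [0.3, -0.2, -1.0]
finger_gap: 0.2
finger_force: 0.0
[474.37220012 -59.66054845 195.83496927] [3.14109049e+00 6.95969074e-04 2.33980836e+00] [-2.01749195e-01  1.47402595e-01  1.73065386e+00  2.25083601e-05
  1.26267825e+00 -9.70768222e-01] [ 0.25665215 -0.17612231 -0.96836974] 0.24898559702134232
btn ray [386.81962309 -68.73148377  80.        ]
((542.347412109375, 43.83746337890625), (358.8670349121094, 169.20468139648438), 79.22071075439453)
(555, -17) 889 [552.1 -17.2 114.1] 114.2
((552.9802856445312, -17.36717414855957), (13.993477821350098, 45.393585205078125), 52.354652404785156)
axis angle -0.6572769818300973
(474, -59) 653 [473.1 -58.1  77.3] 79.6
((473.9918212890625, -58.70124816894531), (26.94194793701172, 27.376995086669922), 58.39543533325195)
axis angle 0.34963139259641424
(474, -59) 443 [472.8 -59.5  79.8] 80.1
((473.2652587890625, -59.7459716796875), (20.49207305908203, 19.490013122558594), 45.823326110839844)
axis angle -1.0451115163044757
```

View pics/w6.png

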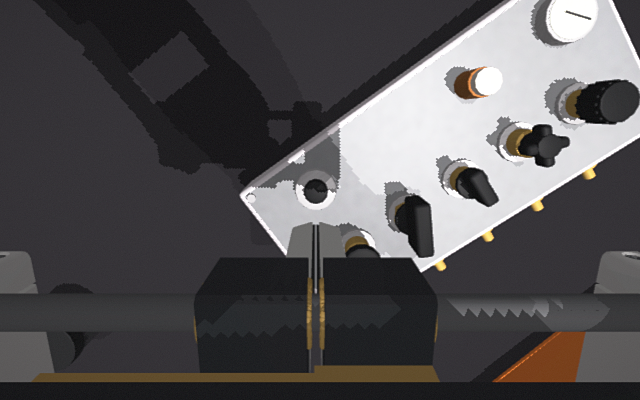

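The button cap at (315,190) is back out, reading 80.1 as before. The main handle at (418,225) is unchanged, the vial at (480,82) still stands, and the robot touches nothing. I'm handing the job in.

```bash
python3 -c "
from cell import manip;print(manip.sign_off())"
```

```text
the job is handed in; nothing more can be done
None
```

I shut the main valve and nipped it up to about 0.25 N m by wrist torque, pressed the leak-test button fully in and let it out; in the wrist camera the other handles and the vial looked undisturbed (jar and beaker not re-checked), and I handed the job in at about 15 s.

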